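# Unclip the sharpening stone and put it away

## Robot

A 6-joint arm with a two-finger parallel gripper is mounted at the origin on the work surface. World frame = base frame: x ahead of the robot, y to its left, z up, the work surface at z = 0. Lengths are in mm, angles in degrees, forces in N, time in s.
With the tool pointing down it reaches from about 350 to 850 mm from the base axis. Payload 8.1 kg.
Tool frame: the origin (TCP) lies midway between the tips of the shut fingers; the grasp point (between the pads) lies 19 mm behind it; z points along the fingers, y is the line along which they close (so a half turn about z gives the same grasp; the last joint's range is limited). The gripper opens to 85 mm and grips with 20 to 120 N. Pads are 22 mm wide; open, the fingers measure 114 mm over their backs; the gripper's body (76 mm by 85 mm) begins 54 mm behind the grasp point. The pads swing forward as they close: fully open they stand 13 mm farther back than shut.
Start: joints at [59.393, 7.471, 85.268, -0, 87.261, -4.893], TCP at [260.311, 540.596, 231.292] pointing down, gripper open.
Joint ranges: [-169.43, 169.43], [-51.17, 129.36], [1.28, 143.12], [-76.62, 256.62], [0, 156.53], [-152.29, 152.29]. Speed limits (degrees/s): [136.94, 136.94, 159.86, 180, 180, 180].

## Interface

Orientations are given as [roll, pitch, yaw] about the fixed x, y, z axes, in that order (R = Rz(yaw) Ry(pitch) Rx(roll)).
In Python, from bench import sense, snapshot, camera_params, hand_in, masks_of, pinpoint gives the robot as it stands.
- The arm moves only by the tool step_arm, never from a script. Its argument "targets" is a list of rows, each an object with "angular": the turn, a rotation vector about the tool's x, y, z scaled (see below), a list of three; "dp": the shift along the tool's x, y, z scaled (see below), a list of three; "fingers": the closure, from 0 (fully open) to 1 (shut). A call has exactly 8 rows; each row is the pose to reach, as a shift and turn from the pose commanded when the call began, along the tool's axes at that moment, turning the shorter way round; what a row does not reach only later rows make up. The controller multiplies each number of a shift by 0.2 m and each number of a turn by 180 degrees. A row lasts 1/8 s, in which the tool goes at most 62.5 mm and 10.7 degrees, less where a joint would pass 70% of its speed; a pose out of reach is approached as far as the arm can. A call with a number of a shift or a turn outside -1 to 1 is refused whole. A call with a gripper value outside its range is refused whole. The fingers move at their own pace and stop on an object; "newtons" is the grip in N (left out, the last holds). Time passes only in rows, so rows that repeat a pose let the fingers close, or fill a call up. It gives the time, the measured TCP pose, the force, the opening and the grip force at its end, in the units of the state.
- sense(): the state, without advancing time (a new reading comes with each control period).
- snapshot(name): name is "scene" or "top" or "wrist"; returns the picture (384x512x3 uint8, blue, green, red); there is no depth.
- camera_params(name): a dict with "vfov" (degrees; the focal length in pixels is half the picture's height over the tangent of half this angle, whatever the lens; pixels are square), "cx", "cy" (the principal point, pixels), "D" ([k1, k2, p1, p2, k3] as OpenCV has them; the pictures are not rectified), "R" (3x3) and "t" (3): a world point X has camera coordinates R X + t. Camera axes: x right, y down, z forward; pixel columns grow to the right and rows downward; lengths in mm; the calibration is good to about 2 mm. A picture is of the moment at which its call begins: read the wrist's pose just before it. camera_params takes no time and is no camera call; for the wrist camera it gives the pose at the moment of the call.
- hand_in(): hands the job in; it is judged then, once.
Trained networks look in the newest picture that a camera, given by its name, has taken for a name from the list of things; names that differ only in an ending like _2 or _b are one class to them, and where a whole thing is asked for, a point or a joint stands for the part that bears it (a point fixed in the world has none). Each returns a list of dicts, best first, with "conf" (0 to 1); they miss things now and then, are a little off and sometimes report something else, mostly with a low value. They report only what shows in the picture. A call takes as long as a camera call. They do not tell look-alikes from the thing itself.
- masks_of(camera, label): "pixels" (384x512 bool, what is visible of it) and "at" ([column, row] in pixels, amid what is visible of it).
- pinpoint(camera, label): "at" ([column, row] in pixels: a listed point, or the origin of a listed thing).
The state is a dict: "time": time; "joint_pos": joint angles; "qd": joint speeds; "joint_efforts": joint torques, N m; "tool_pos": TCP position; "tcp_rot": TCP orientation; "ft_force": force on the tool from outside, world axes, zero at the start; "wrist_torque": the same for the moment, N m; "finger_gap": finger opening in mm; "grip_force": force on a finger pad.
Only numpy, scipy, OpenCV 4.12 (cv2) and the standard library are available. Lean on these libraries where they do the work, as an engineer would, in place of code of your own. Each camera call takes 0.05 s, during which the arm holds its last target. There are 200 camera calls.

## Task

Sharpening is finished: pull the stone with the red ends up off the rail of its holder, against the two sprung roller catches, and put it away in the storage cradle with the red lining, lying flat and fully down on its floor. Keep it roughly level on the way and lower it in rather than dropping it: let go only once it is down. Leave the blue stone, the mallet, the gouge and the wooden owl where they are.

Things in the scene. Friction and masses are not known exactly. Their poses are not given: they have to be found in the camera images.
- red_stone: Grey bar stone on a red carrier, red end blocks seen from above. 150 long (x), 50 wide (y), 38 mm high (z up), 0.4 kg. Origin: centre of underside, 18 mm above the holder's origin at the start. Channel in the underside 22 wide, 22 deep. A round lug on each end, 30 mm wide, reaches x = +-81 mm, centred 14 mm up. Plain flat long sides: grip across the 50 mm width at mid-length.
- holder: Fixed dark wooden board 262 x 92 x 18 mm (x, y, z); origin: centre of its underside, on the table, z up. On it along x an aluminium rail 122 x 18 mm, 16 high, which the stone straddles, centred. A dark metal catch housing, top 57 mm above the table, stands at each end (x = +-98 to +-126 mm).
- catch_a_site (a point): Centre of the white roller (12 mm diameter, 23 long) of the catch at the holder's +x end; its twin is at the -x end. Each rests over a stone's end lug and is sprung towards the middle. A straight pull up of about 12 N plus the stone's weight pushes both out 3 mm; the stone is past them after 17 mm and clear of the rail after 20 mm.
- cradle_red: Fixed cradle with red floor lining and red rims; empty. Origin: centre of its underside, 12 mm above the table; x along it, z up. Floor 6 mm thick: a stone in it has its underside 6 mm above the origin, x along x (either way round). End walls at x = +-84 mm and, near the ends only, side lips at y = +-28 mm, 20 mm high, flared at the top. The middle 100 mm of its long sides is open for fingers.
- cradle_yellow: Cradle of the same shape and axes with yellow lining and rims; empty, not for the red stone. The three cradles lie side by side, 100 mm apart, in any order.
- cradle_blue: Cradle of the same shape and axes with blue lining and rims; the blue stone lies in it.
- blue_stone: Stone of the same shape and size as the red one, with blue carrier and end blocks, lying in the blue cradle.
- rack: Storage board, plywood 205 x 305 x 12 mm (x, y, z), fixed to the bench; carries the three cradles. Origin: centre of its underside, on the table.
- mallet: Carver's wooden mallet standing on its head: head 94 mm across and 125 mm high, handle up to 250 mm. Origin: centre of its underside.
- owl: Half-carved wooden owl, standing, 100 mm across, 165 mm tall. Origin: centre of its underside.
- gouge: Carving gouge lying along its x axis: wooden handle 120 x 26 x 26 mm (x = -110 to 10 mm), steel blade to x = 130 mm. Origin: on the table, under the handle.
Things that resemble listed ones, but are neither listed nor needed, are in the scene too. What is shaped like the red_stone but green or pink is not meant.

How it is judged:
By the outcome, as a careful person would: the job done as asked, in the order asked, and still so for the second after the job is handed in, with the robot touching nothing.
It also fails if it takes over 48 s, if anything falls off the work surface, if the arm or the gripper's body presses on something with over 40 N, if the wrist force passes 120 N, or if a joint passes its speed limit or range.

## Working session

There is one attempt and no reset: what is moved stays moved. The work goes in short steps, Python scripts to look and compute and a tool call to move; the robot and the scene stay as the last step left them, time stands still between calls to the robot, and variables do not carry over. Pictures are saved under pics/ and viewed, at most 10 in all, crops included, and the job is handed in when it is done.

Besides the shell and the picture viewer there is one more tool, called by a JSON object that holds its "api" and its "payload", one argument or row to a line. step_arm: Moves the arm, as the interface text tells. Its arguments: {"type":"object","properties":{"targets":{"type":"array","items":{"type":"object","properties":{"angular":{"type":"array","items":{"type":"number","minimum":-1,"maximum":1}},"dp":{"type":"array","items":{"type":"number","minimum":-1,"maximum":1}},"fingers":{"type":"number"}}}},"newtons":{"type":"number"}},"required":["targets"]}

```bash
mkdir -p pics; cat > h.py <<'E'
import numpy as np, cv2
from bench import *
def K(c):
    f=192/np.tan(np.radians(c['vfov'])/2)
    return np.array([[f,0,c['cx']],[0,f,c['cy']],[0,0,1.]])
def ray(c,px):
    u=cv2.undistortPoints(np.array([[px]],float),K(c),np.array(c['D'],float)).ravel()
    R=np.array(c['R']);t=np.array(c['t'])
    return -R.T@t, R.T@np.array([u[0],u[1],1.])
def atz(c,px,z):
    o,d=ray(c,px); return o+d*(z-o[2])/d[2]
def tri(cs,pxs):
    A=np.zeros((3,3));b=np.zeros(3);L=[]
    for c,p in zip(cs,pxs):
        o,d=ray(c,p);d=d/np.linalg.norm(d);P=np.eye(3)-np.outer(d,d);A+=P;b+=P@o;L.append((o,P))
    x=np.linalg.solve(A,b); return x,[np.linalg.norm(P@(x-o)) for o,P in L]
def proj(c,X):
    r=cv2.Rodrigues(np.array(c['R'],float))[0]
    return cv2.projectPoints(np.array(X,float).reshape(-1,1,3),r,np.array(c['t'],float),K(c),np.array(c['D'],float))[0].reshape(-1,2)
E
python3 - <<'E'
from h import *
np.set_printoptions(precision=1,suppress=True)
ims=[]
for n in ['top','scene']:
    im=snapshot(n);cv2.imwrite(f'pics/{n}0.png',im)
    for l in ['red_stone','holder','catch_a_site','cradle_red','cradle_yellow','cradle_blue','blue_stone','rack','mallet','owl','gouge']:
        print(n,l,[(np.round(d['at']),round(d['conf'],2)) for d in pinpoint(n,l)][:4])
E
```

```text
top red_stone [(array([161., 169.]), 0.86), (array([209., 192.]), 0.77), (array([181., 274.]), 0.64)]
top holder []
top catch_a_site [(array([206., 171.]), 0.58)]
top cradle_red [(array([336., 201.]), 0.89)]
top cradle_yellow [(array([280., 190.]), 0.9)]
top cradle_blue [(array([305., 199.]), 0.79)]
top blue_stone [(array([307., 198.]), 0.79), (array([310., 199.]), 0.75)]
top rack [(array([309., 201.]), 0.86)]
top mallet [(array([127., 245.]), 0.93)]
top owl [(array([393., 235.]), 0.63), (array([233., 131.]), 0.62)]
top gouge [(array([235., 130.]), 0.8)]
scene red_stone [(array([353., 190.]), 0.97), (array([267., 151.]), 0.86), (array([295., 192.]), 0.62), (array([324., 247.]), 0.3)]
scene holder [(array([295., 198.]), 0.56)]
scene catch_a_site [(array([315., 200.]), 0.56)]
scene cradle_red [(array([169., 237.]), 0.82), (array([323., 148.]), 0.22)]
scene cradle_yellow [(array([235., 218.]), 0.93)]
scene cradle_blue [(array([199., 237.]), 0.79)]
scene blue_stone [(array([200., 232.]), 0.75), (array([229., 221.]), 0.61)]
scene rack [(array([202., 237.]), 0.85)]
scene mallet [(array([325., 150.]), 0.78)]
scene owl [(array([ 74., 254.]), 0.71)]
scene gouge [(array([324., 249.]), 0.96)]
```

View pics/top0.png

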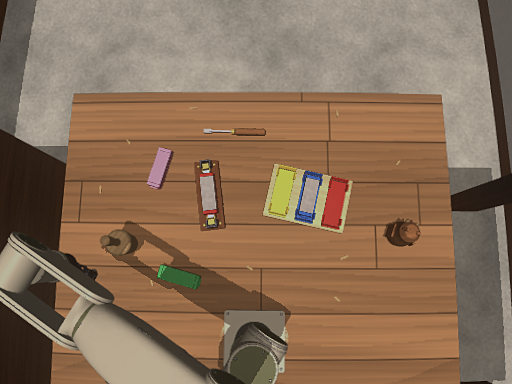

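View pics/scene0.png

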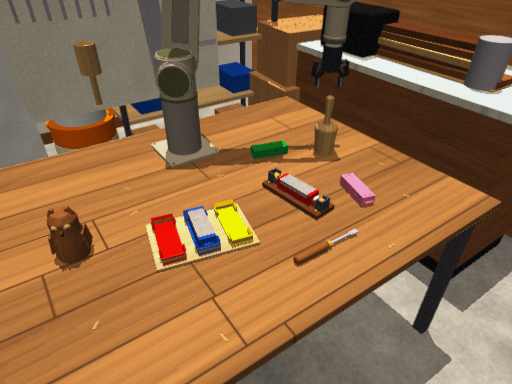

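The candidates are the pink bar at top (161,169), the green bar at top (181,274), and the red-ended grey stone on the dark holder at top (209,192) / scene (295,192). The last fits because it has red ends and sits between the catches. The cradles in top are yellow (282,191), blue with its stone (308,197) and red, empty (336,203).

```bash
python3 - <<'E'
from h import *
np.set_printoptions(precision=1,suppress=True)
T=camera_params('top');S=camera_params('scene')
print('cams',-np.array(T['R']).T@T['t'],-np.array(S['R']).T@S['t'])
for n,a,b in [('red',(209,192),(295,192)),('cr',(336,201),(169,237)),('cy',(280,190),(235,218)),('cb',(305,199),(199,237)),('rack',(309,201),(202,237)),('mallet',(127,245),(325,150)),('owl',(393,235),(74,254))]:
    x,e=tri([T,S],[a,b]);print(n,x,np.array(e),atz(T,a,20))
# axis from masks
for l in ['red_stone','holder','cradle_red','cradle_yellow','rack','cradle_blue']:
    for d in masks_of('top',l)[:3]:
        m=d['pixels'].astype(np.uint8)
        if m.sum()<20: continue
        p=cv2.findNonZero(m).reshape(-1,2).astype(float)
        w=np.array([atz(T,q,30)[:2] for q in p]);c=w.mean(0);u=np.linalg.svd(w-c,full_matrices=False)[2][0]
        print(l,round(d['conf'],2),np.array(d['at']),c,'yaw',np.degrees(np.arctan2(u[1],u[0]))%180,m.sum())
im=cv2.imread('pics/top0.png')[140:250,140:360]
cv2.imwrite('pics/crop0.png',cv2.resize(im,None,fx=3.6,fy=3.6,interpolation=cv2.INTER_CUBIC))
s=sense();print(s['tool_pos'],s['tcp_rot'],s['time'],s['finger_gap'])
E
```

```text
cams [ 280.3  -12.7 1480.8] [1316.3 -553.4  772.1]
red [532.6 169.4  26. ] [4.6 4.6] [536.3 174.   20. ]
cr [ 504.7 -295.    31.5] [3.5 3.5] [ 505.1 -300.5   20. ]
cy [543.5 -89.9  34.9] [1.4 1.4] [545.5 -92.   20. ]
cb [ 514.2 -194.7  -11.9] [6.6 6.6] [ 512. -185.   20.]
rack [ 512.4 -198.2  -12.7] [6.4 6.4] [ 504.5 -199.8   20. ]
mallet [338.3 484.9   3.6] [5.1 5.1] [334.6 475.1  20. ]
owl [ 379.7 -525.8   -9.2] [6.6 6.6] [ 379.3 -509.1   20. ]
red_stone 0.93 [179.4 274.9] [224.7 275.1] yaw 75.2634913149477 655
red_stone 0.85 [209.2 192.1] [527.7 176.2] yaw 9.196163268368764 552
red_stone 0.84 [159.2 168.1] [625.4 363.9] yaw 166.09495470641627 670
holder 0.6 [214.3 191.2] [523. 170.] yaw 7.220291721085658 1275
holder 0.41 [403.1 233.3] [ 387.1 -542.9] yaw 104.6211236133225 753
holder 0.3 [280.5 193.7] [540.  -97.9] yaw 168.32592194876827 975
cradle_red 0.9 [337.9 202.5] [ 495.8 -293.5] yaw 166.5826611823417 945
cradle_yellow 0.74 [279.6 192.5] [539.5 -97.4] yaw 167.38806027786646 959
cradle_blue 0.56 [301.5 196.6] [ 519.4 -190.4] yaw 168.5099672775728 367
[260.3 540.6 231.3] [180.   -0.  154.3] 1.5 85.49253055375478
```

View pics/crop0.png

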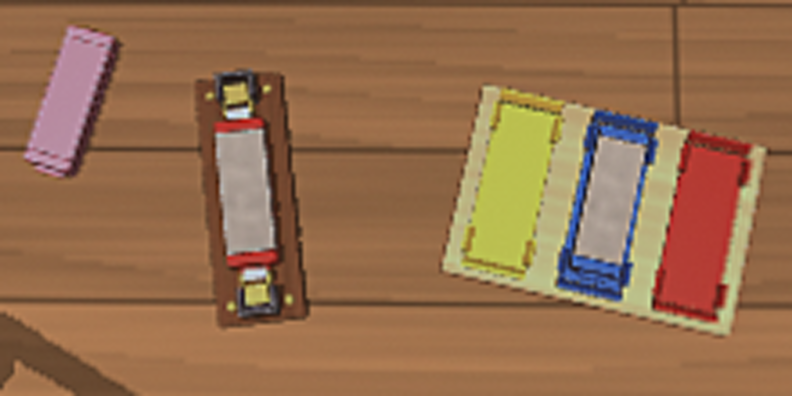

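The crop confirms it: the red-ended grey stone at crop (245,192) sits on the dark holder between two catches, and the red cradle at crop (705,225) is empty. The mallet is on the straight path, so I go up first.

{"api": "step_arm", "payload": {
  "targets": [
    {"dp":[0,0,-0.3],"angular":[0,0,0],"fingers":0},
    {"dp":[0,0,-0.6],"angular":[0,0,-0.05],"fingers":0},
    {"dp":[-0.3,-0.16,-0.6],"angular":[0,0,-0.1],"fingers":0},
    {"dp":[-0.55,-0.29,-0.6],"angular":[0,0,-0.15],"fingers":0},
    {"dp":[-0.8,-0.42,-0.6],"angular":[0,0,-0.187],"fingers":0},
    {"dp":[-1,-0.53,-0.6],"angular":[0,0,-0.187],"fingers":0},
    {"dp":[-1,-0.8,-0.6],"angular":[0,0,-0.187],"fingers":0},
    {"dp":[-1,-1,-0.6],"angular":[0,0,-0.187],"fingers":0}
  ]
}}

```text
time: 2.5
tool_pos: [353.4, 271.9, 351.0]
tcp_rot: [-180.0, -0.0, -172.1]
ft_force: [-0.0, -0.4, 1.6]
finger_gap: 85.6
grip_force: 0.0
```

```bash
cat >> h.py <<'E'
from scipy.spatial.transform import Rotation as Ro
def go(p,yaw):
    s=sense();R0=Ro.from_euler('xyz',s['tcp_rot'],degrees=True)
    d=R0.inv().apply(np.array(p)-s['tool_pos'])/200
    a=(R0.inv()*Ro.from_euler('xyz',[180,0,yaw],degrees=True)).as_rotvec(degrees=True)/180
    print('t',round(s['time'],2),'at',np.round(s['tool_pos'],1),np.round(s['tcp_rot'],1),'dp',np.round(d,3),'ang',np.round(a,4))
E
python3 -c "
from h import *
go([515,174,260],188)
c=camera_params('wrist');print(c,np.round(-np.array(c['R']).T@c['t']))"
```

```text
t 2.5 at [353.4 271.9 351. ] [-180.    -0.  -172.1] dp [-0.733 -0.595  0.455] ang [-0.0001 -0.0001 -0.0007]
{'vfov': 69.49599689336176, 'cx': 256.2035263267495, 'cy': 189.504722530186, 'D': array([-0.03177388,  0.        ,  0.        ,  0.        ,  0.        ]), 'R': array([[-1.36338444e-01,  9.90662302e-01, -1.78932329e-04],
       [ 9.53948575e-01,  1.31334483e-01,  2.69691251e-01],
       [ 2.67196455e-01,  3.65985933e-02, -9.62946830e-01]]), 't': array([-221.50568748, -440.86067857,  388.55992836])} [287. 263. 493.]
```

{"api": "step_arm", "payload": {
  "targets": [
    {"dp":[-0.25,-0.2,0.1],"fingers":0},
    {"dp":[-0.45,-0.4,0.25],"fingers":0},
    {"dp":[-0.65,-0.57,0.45],"fingers":0},
    {"dp":[-0.65,-0.57,0.455],"fingers":0},
    {"dp":[-0.65,-0.57,0.455],"fingers":0},
    {"dp":[-0.65,-0.57,0.455],"fingers":0},
    {"dp":[-0.65,-0.57,0.455],"fingers":0},
    {"dp":[-0.65,-0.57,0.455],"fingers":0}
  ]
}}

```text
validation failed for argument at $.ta...
```

```bash
python3 - <<'E'
from h import *
import pickle
np.set_printoptions(precision=1,suppress=True)
c=camera_params('wrist');im=snapshot('wrist');cv2.imwrite('pics/w1.png',im)
out={}
for l in ['red_stone','holder','catch_a_site']:
    d=pinpoint('wrist',l); out[l]=d[0]['at'] if d else None
    print(l,[(np.array(e['at']),round(e['conf'],2),atz(c,e['at'],18)) for e in d])
m=masks_of('wrist','red_stone')
for d in m:
    q=cv2.findNonZero(d['pixels'].astype(np.uint8)).reshape(-1,2)
    r=cv2.minAreaRect(q);print(d['conf'],r[0],r[1]); b=cv2.boxPoints(r)
    w=np.array([atz(c,p,56)[:2] for p in b]);print(w,w.mean(0))
    e=w[1]-w[0],w[2]-w[1];print([(np.linalg.norm(v),np.degrees(np.arctan2(v[1],v[0]))%180) for v in e])
pickle.dump((c,out),open('v1.pkl','wb'))
go([525,174,200],188)
E
```

```text
red_stone [(array([269.9,  76.3]), 0.88, array([228.2, 277.2,  18. ])), (array([191.6, 238.7]), 0.87, array([530.1, 173.9,  18. ])), (array([281.2, 289.7]), 0.7, array([617. , 358.8,  18. ]))]
holder [(array([195.9, 234. ]), 0.8, array([519.4, 181.2,  18. ]))]
catch_a_site [(array([193.2, 285.2]), 0.47, array([630.9, 184.1,  18. ]))]
0.75 (187.75186157226562, 243.53741455078125) (84.24475860595703, 34.8065185546875)
[[449.8 137.5]
 [438.8 194.9]
 [598.7 215.8]
 [611.5 152.9]] [524.7 175.3]
[(np.float64(58.373683327423386), np.float64(100.86708435698378)), (np.float64(161.29038260012442), np.float64(7.46684476838137))]
0.72 (285.996826171875, 291.9176330566406) (30.971277236938477, 68.19337463378906)
[[650.8 312.8]
 [517.8 352.8]
 [540.6 406.1]
 [678.  369.4]] [596.8 360.3]
[(np.float64(138.8722162797658), np.float64(163.28063182739393)), (np.float64(58.039134373597555), np.float64(66.80195384749489))]
0.59 (269.5257873535156, 73.0670166015625) (100.72235107421875, 37.46627426147461)
[[234.6 196. ]
 [185.9 212.9]
 [222.  354.2]
 [273.4 340.8]] [229. 276.]
[(np.float64(51.54342967527379), np.float64(160.85094776512625)), (np.float64(145.82365406850735), np.float64(75.6836852262482))]
t 2.75 at [353.9 273.9 351.7] [ 180.     0.1 -172.1] dp [-0.8 -0.6  0.8] ang [ 0.  0. -0.]
```

View pics/w1.png

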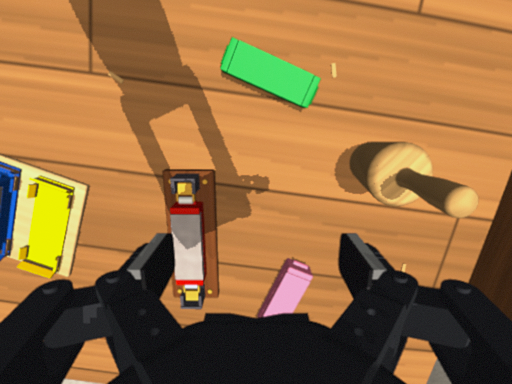

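The wrist view shows the stone on the holder at (188,243) between the catches at (185,188) and (191,290), with the pink bar (288,290) and green bar (270,73) off to the side. The move was refused because it needs the `angular` field, so I'm sending it again.

{"api": "step_arm", "payload": {
  "targets": [
    {"dp":[-0.25,-0.2,0.1],"angular":[0,0,0],"fingers":0},
    {"dp":[-0.45,-0.4,0.25],"angular":[0,0,0],"fingers":0},
    {"dp":[-0.65,-0.57,0.45],"angular":[0,0,0],"fingers":0},
    {"dp":[-0.65,-0.58,0.455],"angular":[0,0,0],"fingers":0},
    {"dp":[-0.65,-0.58,0.455],"angular":[0,0,0],"fingers":0},
    {"dp":[-0.65,-0.58,0.455],"angular":[0,0,0],"fingers":0},
    {"dp":[-0.65,-0.58,0.455],"angular":[0,0,0],"fingers":0},
    {"dp":[-0.65,-0.58,0.455],"angular":[0,0,0],"fingers":0}
  ]
}}

```text
time: 3.75
tool_pos: [498.5, 177.5, 261.3]
tcp_rot: [180.0, 0.1, -172.0]
ft_force: [-0.3, 0.2, 0.2]
finger_gap: 85.6
grip_force: 0.0
```

```bash
python3 - <<'E'
from h import *
import pickle
np.set_printoptions(precision=1,suppress=True)
c1,o1=pickle.load(open('v1.pkl','rb'))
o1['red_stone']=(191.6,238.7)
c=camera_params('wrist');im=snapshot('wrist');cv2.imwrite('pics/w2.png',im)
for l in ['red_stone','holder','catch_a_site']:
    for e in pinpoint('wrist',l)[:2]:
        print(l,np.array(e['at']),round(e['conf'],2),atz(c,e['at'],18),tri([c1,c],[o1[l],e['at']]) if o1[l] is not None else '')
for d in masks_of('wrist','red_stone')[:2]:
    q=cv2.findNonZero(d['pixels'].astype(np.uint8)).reshape(-1,2)
    r=cv2.minAreaRect(q);print(d['conf'],r[0],r[1]); b=cv2.boxPoints(r)
    w=np.array([atz(c,p,56)[:2] for p in b]);print(w,w.mean(0))
    e=w[1]-w[0],w[2]-w[1];print([(np.linalg.norm(v),np.degrees(np.arctan2(v[1],v[0]))%180) for v in e])
    print(tri([c1,c],[(187.75,243.5),r[0]]))
go([525,174,100],188)
E
```

```text
red_stone [355.4 255.2] 0.85 [623.  351.8  18. ] (array([446.9, 219.3, 274.8]), [np.float64(43.19044564250231), np.float64(43.19044564250242)])
red_stone [248.7 182. ] 0.59 [529.4 171.5  18. ] (array([531. , 172.4,  14.8]), [np.float64(1.1564767300858805), np.float64(1.1564767300858318)])
catch_a_site [250.3 241.4] 0.89 [621.9 186.2  18. ] (array([612.2, 186.6,  41.1]), [np.float64(2.144443446347003), np.float64(2.1444434463469584)])
catch_a_site [ 60.4 164.2] 0.45 [540.6 -99.3  18. ] (array([389.9, 221.3, 417.5]), [np.float64(46.77892263581267), np.float64(46.778922635812734)])
0.77 (363.2584228515625, 260.2865295410156) (43.35391616821289, 102.6078109741211)
[[671.  293.2]
 [528.6 338.2]
 [554.1 397.3]
 [703.8 357. ]] [614.4 346.4]
[(np.float64(149.3137156421344), np.float64(162.4784022577368)), (np.float64(64.41928424171145), np.float64(66.71430552868642))]
(array([445.5, 218.2, 284.7]), [np.float64(41.73291739584337), np.float64(41.73291739584345)])
0.59 (249.5, 184.0) (114.0, 41.0)
[[454.1 138. ]
 [447.1 187.9]
 [598.8 211.2]
 [606.6 155.3]] [526.6 173.1]
[(np.float64(50.32655862222366), np.float64(97.95811407711983)), (np.float64(153.44958371141539), np.float64(8.75321264181755))]
(array([524.7, 173. ,  48. ]), [np.float64(0.4952115927838564), np.float64(0.4952115927839548)])
t 4.0 at [498.5 176.8 260.4] [-180.    0. -172.] dp [-0.1 -0.   0.8] ang [-0.  0. -0.]
```

View pics/w2.png

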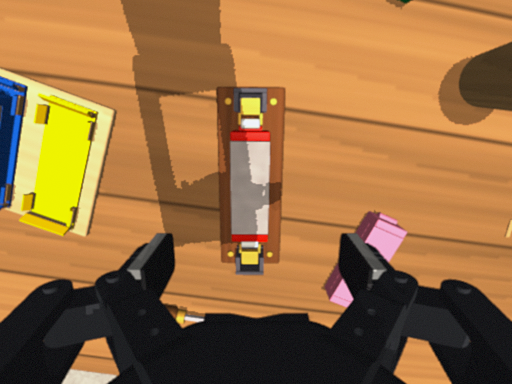

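The stone sits upright and central at (250,184), with its red end blocks at (250,136) and (249,238) and the rollers at (250,123) and (250,248).

```bash
python3 - <<'E'
from h import *
np.set_printoptions(precision=1,suppress=True)
c=camera_params('wrist');im=cv2.imread('pics/w2.png').astype(int)
b,g,r=im[...,0],im[...,1],im[...,2]
m=((r>130)&(g<60)&(b<60)); m[:,:220]=0;m[:,285:]=0
n,l,st,ce=cv2.connectedComponentsWithStats(m.astype(np.uint8))
for i in range(1,n):
    if st[i,4]>20: print(st[i],ce[i],atz(c,ce[i],56))
for q in [(217,88),(284,88),(222,263),(281,262)]: print(atz(c,q,18))
for q in [(250.5,109),(249,257)]: print(atz(c,q,57))
E
```

```text
[230 127  40  14 319] [247.6 135.3] [460.6 161.2  56. ]
[232 235  36   7 232] [249.5 237.7] [597.  181.7  56. ]
[408.3 112.8  18. ]
[396.2 199.9  18. ]
[664.  146.3  18. ]
[649.5 237.4  18. ]
[429.  160.7  57. ]
[625.7 184.9  57. ]
```

{"api": "step_arm", "payload": {
  "targets": [
    {"dp":[-0.146,-0.04,0.1],"angular":[0,0,0],"fingers":0},
    {"dp":[-0.146,-0.04,0.3],"angular":[0,0,0],"fingers":0},
    {"dp":[-0.146,-0.04,0.5],"angular":[0,0,0],"fingers":0},
    {"dp":[-0.146,-0.04,0.7],"angular":[0,0,0],"fingers":0},
    {"dp":[-0.146,-0.04,0.85],"angular":[0,0,0],"fingers":0},
    {"dp":[-0.146,-0.04,0.9],"angular":[0,0,0],"fingers":0},
    {"dp":[-0.146,-0.04,0.9],"angular":[0,0,0],"fingers":0},
    {"dp":[-0.146,-0.04,0.9],"angular":[0,0,0],"fingers":0}
  ]
}}

```text
time: 5.0
tool_pos: [529.8, 173.1, 82.1]
tcp_rot: [180.0, 0.2, -172.1]
ft_force: [1.1, -0.3, 0.0]
finger_gap: 85.4
grip_force: 0.0
```

```bash
python3 - <<'E'
from h import *
go([528.5,173,23],188)
c=camera_params('wrist');im=snapshot('wrist');cv2.imwrite('pics/w3.png',im)
im=im.astype(int);b,g,r=im[...,0],im[...,1],im[...,2]
m=((r>130)&(g<60)&(b<60))
n,l,st,ce=cv2.connectedComponentsWithStats(m.astype(np.uint8))
for i in range(1,n):
    if st[i,4]>100: print(st[i],ce[i],atz(c,ce[i],56))
for e in pinpoint('wrist','red_stone')[:3]: print(e['at'],e['conf'],atz(c,e['at'],18))
E
```

```text
t 5.0 at [529.8 173.1  82.1] [ 180.     0.2 -172.1] dp [0.007 0.    0.296] ang [ 0.0001  0.0009 -0.0003]
[ 216   92   84   28 1405] [249.08967972 107.64341637] [461.0335387  159.80009326  56.        ]
[222 301  68  13 778] [254.79434447 306.93573265] [596.99241683 181.85668081  56.        ]
```

View pics/w3.png

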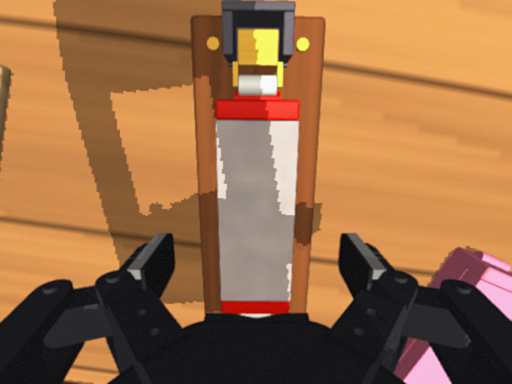

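The stone is centred between the open fingers, spanning columns 217–300 against fingers at 160 and 355. I go down and grip.

{"api": "step_arm", "payload": {
  "targets": [
    {"dp":[0.005,0,0.12],"angular":[0,0,0],"fingers":0},
    {"dp":[0.005,0,0.22],"angular":[0,0,0],"fingers":0},
    {"dp":[0.005,0,0.28],"angular":[0,0,0],"fingers":0},
    {"dp":[0.005,0,0.295],"angular":[0,0,0],"fingers":0},
    {"dp":[0.005,0,0.295],"angular":[0,0,0],"fingers":1},
    {"dp":[0.005,0,0.295],"angular":[0,0,0],"fingers":1},
    {"dp":[0.005,0,0.295],"angular":[0,0,0],"fingers":1},
    {"dp":[0.005,0,0.295],"angular":[0,0,0],"fingers":1}
  ],
  "newtons": 100
}}

```text
time: 6.1
tool_pos: [528.6, 172.9, 22.5]
tcp_rot: [180.0, 0.1, -172.1]
ft_force: [-0.5, -1.4, 5.5]
finger_gap: 48.4
grip_force: 104.2
```

```bash
python3 -c "
from h import *
go([528.5,173,23],188);s=sense();print(s['ft_force'],s['wrist_torque'],s['finger_gap'],s['grip_force'])"
```

```text
t 6.1 at [528.6 172.9  22.5] [ 1.800e+02  1.000e-01 -1.721e+02] dp [ 0.     0.001 -0.002] ang [ 0.      0.0007 -0.0003]
[-0.47760475 -1.41972261  5.53336069] [-0.05360123  0.1065326   0.00115156] 48.38738176864542 104.21835780143738
```

Gripped: 48.4 mm gap at 104 N. Next is a straight, slow pull up.

{"api": "step_arm", "payload": {
  "targets": [
    {"dp":[0,0,-0.02],"angular":[0,0,0],"fingers":1},
    {"dp":[0,0,-0.045],"angular":[0,0,0],"fingers":1},
    {"dp":[0,0,-0.07],"angular":[0,0,0],"fingers":1},
    {"dp":[0,0,-0.1],"angular":[0,0,0],"fingers":1},
    {"dp":[0,0,-0.14],"angular":[0,0,0],"fingers":1},
    {"dp":[0,0,-0.24],"angular":[0,0,0],"fingers":1},
    {"dp":[0,0,-0.44],"angular":[0,0,0],"fingers":1},
    {"dp":[0,0,-0.6],"angular":[0,0,0],"fingers":1}
  ]
}}

```text
time: 7.1
tool_pos: [527.9, 172.8, 144.1]
tcp_rot: [180.0, 0.1, -172.1]
ft_force: [0.4, 0.3, -3.4]
finger_gap: 48.6
grip_force: 110.7
```

```bash
python3 - <<'E'
from h import *
np.set_printoptions(precision=1,suppress=True)
s=sense();print(s['ft_force'],s['wrist_torque'],s['finger_gap'])
im=snapshot('wrist');cv2.imwrite('pics/w4.png',im)
go([480,-290,200],167)
E
```

```text
[ 0.4  0.3 -3.4] [-0.  -0.1  0. ] 48.58633210411175
t 7.15 at [530.4 173.4 149.2] [ 180.     0.5 -172. ] dp [ 0.6 -2.3 -0.3] ang [0.  0.  0.1]
```

View pics/w4.png

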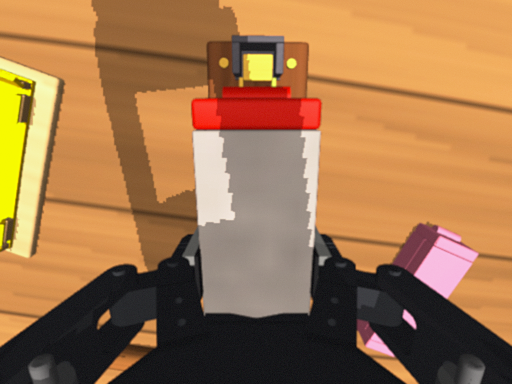

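The stone is free of the holder and held level, with its red end at (257,114). I carry it towards the rack and stop short to look at the red cradle.

{"api": "step_arm", "payload": {
  "targets": [
    {"dp":[0.05,-0.1,-0.15],"angular":[0,0,0],"fingers":1},
    {"dp":[0.1,-0.25,-0.3],"angular":[0,0,0.02],"fingers":1},
    {"dp":[0.15,-0.4,-0.4],"angular":[0,0,0.04],"fingers":1},
    {"dp":[0.2,-0.55,-0.45],"angular":[0,0,0.06],"fingers":1},
    {"dp":[0.25,-0.7,-0.45],"angular":[0,0,0.08],"fingers":1},
    {"dp":[0.3,-0.85,-0.45],"angular":[0,0,0.1],"fingers":1},
    {"dp":[0.35,-0.95,-0.45],"angular":[0,0,0.117],"fingers":1},
    {"dp":[0.4,-1,-0.45],"angular":[0,0,0.117],"fingers":1}
  ]
}}

```text
time: 8.15
tool_pos: [475.5, -37.4, 231.4]
tcp_rot: [-180.0, 0.0, 166.8]
ft_force: [-0.1, 0.6, -3.4]
finger_gap: 48.6
grip_force: 110.9
```

```bash
python3 -c "
from h import *
go([450,-160,240],167)"
```

```text
t 8.15 at [475.5 -37.4 231.4] [-180.     0.   166.8] dp [-0.016 -0.626 -0.043] ang [-0.      0.     -0.0009]
```

{"api": "step_arm", "payload": {
  "targets": [
    {"dp":[0,-0.15,-0.03],"angular":[0,0,0],"fingers":1},
    {"dp":[0,-0.35,-0.06],"angular":[0,0,0],"fingers":1},
    {"dp":[0,-0.52,-0.06],"angular":[0,0,0],"fingers":1},
    {"dp":[0,-0.62,-0.06],"angular":[0,0,0],"fingers":1},
    {"dp":[0,-0.64,-0.06],"angular":[0,0,0],"fingers":1},
    {"dp":[0,-0.64,-0.06],"angular":[0,0,0],"fingers":1},
    {"dp":[0,-0.64,-0.06],"angular":[0,0,0],"fingers":1},
    {"dp":[0,-0.64,-0.06],"angular":[0,0,0],"fingers":1}
  ]
}}

```text
time: 9.15
tool_pos: [447.1, -160.4, 243.3]
tcp_rot: [180.0, -0.0, 167.0]
ft_force: [-0.1, 0.4, -3.3]
finger_gap: 48.8
grip_force: 110.8
```

```bash
python3 - <<'E'
from h import *
import pickle
np.set_printoptions(precision=1,suppress=True)
c=camera_params('wrist');im=snapshot('wrist');cv2.imwrite('pics/w5.png',im)
pp={}
for l in ['cradle_red','cradle_yellow','cradle_blue','rack']:
    d=pinpoint('wrist',l); pp[l]=d
    print(l,[(np.array(e['at']),round(e['conf'],2),atz(c,e['at'],12)) for e in d[:2]])
pickle.dump((c,pp),open('v5.pkl','wb'))
go([450,-200,200],167)
E
```

```text
cradle_red [(array([172.5, 217.4]), 0.87, array([ 496.7, -295.3,   12. ]))]
cradle_yellow [(array([310. , 216.7]), 0.56, array([ 540.6, -101.6,   12. ]))]
cradle_blue [(array([310.4, 215.3]), 0.16, array([ 538.6, -100.6,   12. ]))]
rack []
t 9.4 at [ 447.  -160.9  243.3] [180.   -0.  166.9] dp [-0.1 -0.2  0.2] ang [ 0. -0. -0.]
```

View pics/w5.png

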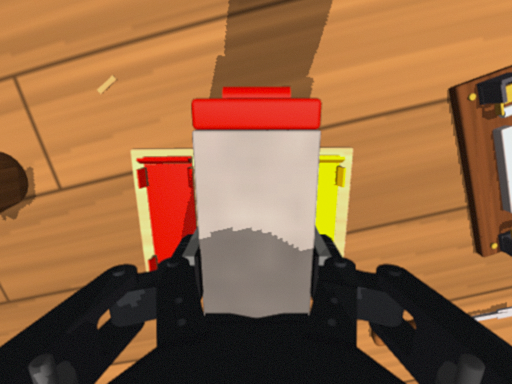

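The wrist view shows the red cradle at (172,217), partly behind the held stone, with yellow on the other side. I pull back to see the whole red cradle from two places.

{"api": "step_arm", "payload": {
  "targets": [
    {"dp":[0.1,0.04,0],"angular":[0,0,0],"fingers":1},
    {"dp":[0.22,0.09,0],"angular":[0,0,0],"fingers":1},
    {"dp":[0.29,0.12,0],"angular":[0,0,0],"fingers":1},
    {"dp":[0.29,0.12,0],"angular":[0,0,0],"fingers":1},
    {"dp":[0.29,0.12,0],"angular":[0,0,0],"fingers":1},
    {"dp":[0.29,0.12,0],"angular":[0,0,0],"fingers":1},
    {"dp":[0.29,0.12,0],"angular":[0,0,0],"fingers":1},
    {"dp":[0.29,0.12,0],"angular":[0,0,0],"fingers":1}
  ]
}}

```text
time: 10.4
tool_pos: [396.0, -124.7, 243.2]
tcp_rot: [180.0, -0.0, 166.9]
ft_force: [0.0, -0.8, -3.5]
finger_gap: 48.6
grip_force: 110.8
```

```bash
cat > look.py <<'E'
from h import *
import pickle,sys
np.set_printoptions(precision=1,suppress=True)
tag=sys.argv[1]
c=camera_params('wrist');im=snapshot('wrist');cv2.imwrite(f'pics/{tag}.png',im)
d=pinpoint('wrist','cradle_red'); print([(np.array(e['at']),round(e['conf'],2),atz(c,e['at'],12)) for e in d[:2]])
i=im.astype(int);b,g,r=i[...,0],i[...,1],i[...,2]
m=((r>90)&(g<70)&(b<70)&(r>2*g)).astype(np.uint8);m[:,192:]=0;m[300:]=0
n,l,st,ce=cv2.connectedComponentsWithStats(m);k=1+np.argmax(st[1:,4]);print(st[k],ce[k])
q=cv2.findNonZero((l==k).astype(np.uint8)).reshape(-1,2)
ap=cv2.boxPoints(cv2.minAreaRect(q));print('box',ap.round(0).tolist())
hull=cv2.convexHull(q);quad=cv2.approxPolyDP(hull,8,True).reshape(-1,2);print('quad',quad.tolist())
for z in (18,38):
    w=np.array([atz(c,p,z)[:2] for p in quad]);print(z,w.tolist() if z==38 else '',w.mean(0))
    wh=np.array([atz(c,p,z)[:2] for p in hull.reshape(-1,2)],np.float32);print('rect',cv2.minAreaRect(wh))
pickle.dump((c,d[0]['at'] if d else None,quad,hull),open(tag+'.pkl','wb'))
go([395,-70,243],167)
E
python3 look.py a1
```

```text
[(array([161.4, 252.5]), 0.63, array([ 495.3, -293.5,   12. ]))]
[ 125  198   57   75 2935] [154.6 229.2]
box [[124.0, 199.0], [177.0, 194.0], [184.0, 268.0], [131.0, 273.0]]
quad [[155, 270], [142, 272], [127, 225], [133, 198], [177, 198], [181, 239]]
18  [ 462.4 -294.1]
rect ((465.58270263671875, -291.56475830078125), (76.52466583251953, 117.5865249633789), 77.94697570800781)
38 [[508.26829737496956, -298.58173702566285], [507.227349285903, -318.0240238643477], [433.71296176897806, -313.3040232247257], [399.1716981617161, -291.8689447598323], [412.46739690110775, -234.8463402782932], [470.20948109539074, -247.46954806505056]] [ 455.2 -284. ]
rect ((458.2069091796875, -281.6065673828125), (72.35643005371094, 111.18170166015625), 77.94696044921875)
t 10.5 at [ 395.9 -124.6  243.2] [180.   -0.  166.9] dp [0.1 0.3 0. ] ang [ 0. -0. -0.]
```

{"api": "step_arm", "payload": {
  "targets": [
    {"dp":[-0.15,0.05,0],"angular":[0,0,0],"fingers":1},
    {"dp":[-0.35,0.1,0],"angular":[0,0,0],"fingers":1},
    {"dp":[-0.48,0.14,0],"angular":[0,0,0],"fingers":1},
    {"dp":[-0.525,0.147,0],"angular":[0,0,0],"fingers":1},
    {"dp":[-0.525,0.147,0],"angular":[0,0,0],"fingers":1},
    {"dp":[-0.525,0.147,0],"angular":[0,0,0],"fingers":1},
    {"dp":[-0.525,0.147,0],"angular":[0,0,0],"fingers":1},
    {"dp":[-0.525,0.147,0],"angular":[0,0,0],"fingers":1}
  ]
}}

```text
time: 11.5
tool_pos: [504.5, -119.9, 243.6]
tcp_rot: [-180.0, 0.0, 166.9]
ft_force: [-0.3, -0.0, -3.5]
finger_gap: 48.8
grip_force: 110.8
```

```bash
python3 look.py a2
```

```text
[(array([465.2, 131.3]), 0.73, array([525.7, 165.7,  12. ])), (array([133.9, 187.8]), 0.58, array([ 499.2, -294.6,   12. ]))]
[  91  121   72  127 6017] [130.6 182. ]
box [[91.0, 122.0], [148.0, 115.0], [163.0, 246.0], [107.0, 253.0]]
quad [[162, 246], [110, 244], [91, 122], [148, 122]]
18  [ 495.6 -299.5]
rect ((496.63323974609375, -299.2511901855469), (77.94932556152344, 180.72531127929688), 77.15931701660156)
38 [[583.3157611395533, -272.05461233544906], [564.1222137593106, -342.5215285613259], [402.8120086765085, -304.9627493766859], [419.58153672876006, -235.6905117996357]] [ 492.5 -288.8]
rect ((493.4756774902344, -288.61932373046875), (73.70730590820312, 170.8902130126953), 77.15933227539062)
t 11.6 at [ 504.6 -119.8  243.5] [-180.     0.   166.9] dp [0.6 0.1 0. ] ang [-0.  0. -0.]
```

{"api": "step_arm", "payload": {
  "targets": [
    {"dp":[0,0.1,0.1],"angular":[0,0,0],"fingers":1},
    {"dp":[0,0.2,0.22],"angular":[0,0,0],"fingers":1},
    {"dp":[0,0.25,0.3],"angular":[0,0,0],"fingers":1},
    {"dp":[0,0.25,0.3],"angular":[0,0,0],"fingers":1},
    {"dp":[0,0.25,0.3],"angular":[0,0,0],"fingers":1},
    {"dp":[0,0.25,0.3],"angular":[0,0,0],"fingers":1},
    {"dp":[0,0.25,0.3],"angular":[0,0,0],"fingers":1},
    {"dp":[0,0.25,0.3],"angular":[0,0,0],"fingers":1}
  ]
}}

```text
time: 12.6
tool_pos: [516.3, -71.4, 183.7]
tcp_rot: [-180.0, 0.0, 166.9]
ft_force: [-0.3, 0.1, -3.6]
finger_gap: 48.5
grip_force: 110.8
```

```bash
python3 look.py a3; python3 - <<'E'
from h import *
import pickle
a=pickle.load(open('a2.pkl','rb'));b=pickle.load(open('a3.pkl','rb'))
print(tri([a[0],b[0]],[a[1],b[1]]))
i2=cv2.imread('pics/a2.png')[110:290,60:330];i3=cv2.imread('pics/a3.png')[90:290,40:330]
o=np.zeros((540,800,3),np.uint8)
i=cv2.resize(cv2.imread('pics/a3.png')[60:340,0:360],None,fx=2,fy=2,interpolation=cv2.INTER_CUBIC);cv2.imwrite('pics/c3.png',i)
E
```

```text
[(array([ 73.2, 201.6]), 0.96, array([ 500.6, -294.1,   12. ]))]
[  11  123   98  159 8019] [ 68.5 197.9]
box [[11.0, 123.0], [83.0, 111.0], [111.0, 278.0], [38.0, 290.0]]
quad [[91, 281], [48, 279], [12, 123], [85, 124], [108, 263]]
18  [ 519.9 -303.6]
rect ((504.75274658203125, -303.67486572265625), (84.97435760498047, 200.06085205078125), 77.21204376220703)
38 [[595.5506773250067, -294.3726341128829], [581.5315667601354, -345.94335704298334], [401.5679382760221, -304.0320529885587], [421.19753719004444, -228.6317265853741], [577.041023564905, -264.5153489824027]] [ 515.4 -287.5]
rect ((501.2190856933594, -287.5296936035156), (79.44955444335938, 187.0534210205078), 77.21202850341797)
t 12.7 at [516.2 -71.2 183.4] [-180.     0.   166.9] dp [ 0.6 -0.1 -0.3] ang [-0.  0. -0.]
(array([452.16490003, -58.23783226, 322.1266532 ]), [np.float64(1.1892978592611678), np.float64(1.189297859261041)])
```

View pics/c3.png

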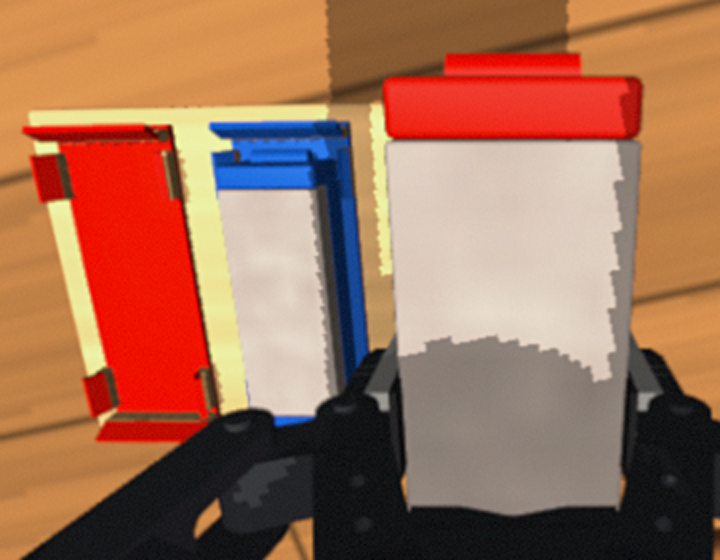

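```bash
python3 - <<'E'
from h import *
import pickle
np.set_printoptions(precision=1,suppress=True)
V={t:pickle.load(open(t+'.pkl','rb')) for t in ['v5','a1','a2','a3']}
cs=[V[t][0] for t in V]; px=[(172.5,217.4),(161.4,252.5),(133.9,187.8),(73.2,201.6)]
print('tri',tri(cs,px), tri([cs[0],cs[2],cs[3]],[px[0],px[2],px[3]]))
c=cs[3]
for z in (18,):
    A=atz(c,(58.5,131),z);B=atz(c,(80,266.5),z);print(A,B,(A+B)/2,np.linalg.norm(A-B),np.degrees(np.arctan2(B[1]-A[1],B[0]-A[0])))
f=lambda q:(q[0]/2,60+q[1]/2)
# floor side edges, crop px, open middle part
for q in [(75,200),(96,345),(186,200),(203,345)]: print('edge',atz(c,f(q),18))
# stone top edge in tool frame
s=sense();R0=Ro.from_euler('xyz',s['tcp_rot'],degrees=True)
for q in [(192.5,98.5),(320,98.5),(193,129.5),(319.5,129.5)]: print('stone',R0.inv().apply(atz(c,q,s['tool_pos'][2]+33.5)-s['tool_pos']))
E
```

```text
tri (array([ 500.6, -299.6,    2.2]), [np.float64(0.9317587369517281), np.float64(1.3494367299594954), np.float64(0.10976460450302376), np.float64(2.068449946937561)]) (array([ 500.5, -299.1,    4. ]), [np.float64(1.3721714217453462), np.float64(0.30092170942526286), np.float64(1.556506858125476)])
[ 419.1 -272.9   18. ] [ 582.7 -316.6   18. ] [ 500.9 -294.7   18. ] 169.30125291476318 -14.96139309334651
edge [ 443.5 -310.4   18. ]
edge [ 529.7 -337.1   18. ]
edge [ 458.7 -247.    18. ]
edge [ 544.7 -271.1   18. ]
stone [ 72.6 -23.3 -33.5]
stone [ 72.6  24.5 -33.5]
stone [ 61.2 -23.8 -33.5]
stone [ 61.1  25.  -33.5]
```

```bash
python3 - <<'E'
from h import *
import pickle
np.set_printoptions(precision=1,suppress=True)
def red(im):
    i=im.astype(int);b,g,r=i[...,0],i[...,1],i[...,2];return (r>90)&(g<70)&(b<70)&(r>2*g)
for t,r0,r1 in [('a2',150,215),('a3',160,240)]:
    c=pickle.load(open(t+'.pkl','rb'))[0];m=red(cv2.imread(f'pics/{t}.png'));m[:,185:]=0
    L=[];Rr=[]
    for y in range(r0,r1):
        xs=np.flatnonzero(m[y])
        L.append(atz(c,(xs[0]-.5,y),18)[:2]);Rr.append(atz(c,(xs[-1]+.5,y),18)[:2])
    for n,P in (('L',np.array(L)),('R',np.array(Rr))):
        for _ in range(4):
            k=np.polyfit(P[:,0],P[:,1],1);e=P[:,1]-np.polyval(k,P[:,0]);P=P[abs(e)<max(1.5,np.median(abs(e))*2)]
        print(t,n,len(P),'yaw',np.degrees(np.arctan(k[0])),'y@500',np.polyval(k,500))
T=camera_params('top');im=cv2.imread('pics/top0.png')
m=red(im);m[:,:315]=0;m[:,365:]=0;m[:170]=0;m[240:]=0
q=cv2.findNonZero(m.astype(np.uint8)).reshape(-1,2)
print('top red',cv2.minAreaRect(np.array([atz(T,p,32)[:2] for p in q],np.float32)))
hs=cv2.cvtColor(im,cv2.COLOR_BGR2HSV)
i=im.astype(int);pl=(i[...,1]>185)&(i[...,2]>200)&(i[...,0]>120);pl[:,:255]=0;pl[:,360:]=0;pl[:155]=0;pl[240:]=0
q=cv2.convexHull(cv2.findNonZero(pl.astype(np.uint8))).reshape(-1,2)
print('top rack',cv2.minAreaRect(np.array([atz(T,p,12)[:2] for p in q],np.float32)))
E
```

```text
a2 L 55 yaw -12.878950287092868 y@500 -326.6449497634378
a2 R 64 yaw -12.605515594478389 y@500 -260.21814092803817
a3 L 79 yaw -12.757318394572644 y@500 -326.260267193454
a3 R 80 yaw -12.709464789267319 y@500 -258.9743586926885
top red ((499.53656005859375, -293.4986572265625), (70.54292297363281, 188.27944946289062), 77.5393295288086)
top rack ((508.27081298828125, -194.93768310546875), (82.01312255859375, 173.25221252441406), 77.424560546875)
```

{"api": "step_arm", "payload": {
  "targets": [
    {"dp":[-0.03,-0.12,0],"angular":[0,0,0],"fingers":1},
    {"dp":[-0.06,-0.3,0],"angular":[0,0,0],"fingers":1},
    {"dp":[-0.1,-0.5,0],"angular":[0,0,0],"fingers":1},
    {"dp":[-0.13,-0.7,0],"angular":[0,0,-0.002],"fingers":1},
    {"dp":[-0.17,-0.88,0],"angular":[0,0,-0.002],"fingers":1},
    {"dp":[-0.172,-0.97,0],"angular":[0,0,-0.002],"fingers":1},
    {"dp":[-0.172,-1,0],"angular":[0,0,-0.002],"fingers":1},
    {"dp":[-0.172,-1,0],"angular":[0,0,-0.002],"fingers":1}
  ]
}}

```text
time: 13.7
tool_pos: [504.2, -273.1, 183.2]
tcp_rot: [180.0, -0.0, 167.2]
ft_force: [-1.0, 0.3, -3.4]
finger_gap: 48.5
grip_force: 110.8
```

```bash
python3 -c "
from h import *
go([499.4,-295,60],167.3)"
```

```text
t 13.7 at [ 504.2 -273.1  183.2] [180.   -0.  167.2] dp [-0.001 -0.112  0.616] ang [ 0.0002 -0.0001 -0.0003]
```

{"api": "step_arm", "payload": {
  "targets": [
    {"dp":[0,-0.06,0],"angular":[0,0,0],"fingers":1},
    {"dp":[0,-0.112,0.1],"angular":[0,0,0],"fingers":1},
    {"dp":[0,-0.112,0.25],"angular":[0,0,0],"fingers":1},
    {"dp":[0,-0.112,0.42],"angular":[0,0,0],"fingers":1},
    {"dp":[0,-0.112,0.55],"angular":[0,0,0],"fingers":1},
    {"dp":[0,-0.112,0.616],"angular":[0,0,0],"fingers":1},
    {"dp":[0,-0.112,0.616],"angular":[0,0,0],"fingers":1},
    {"dp":[0,-0.112,0.616],"angular":[0,0,0],"fingers":1}
  ]
}}

```text
time: 14.7
tool_pos: [500.1, -296.1, 61.2]
tcp_rot: [-180.0, 0.1, 167.2]
ft_force: [0.5, -0.2, -3.1]
finger_gap: 48.5
grip_force: 110.8
```

```bash
python3 - <<'E'
from h import *
go([499.4,-295,22.5],167.3)
c=camera_params('wrist');s=sense();im=snapshot('wrist');cv2.imwrite('pics/b1.png',im)
# predicted wall lines (cradle model at 500.5,-294.6, yaw -12.7) and stone points
R=Ro.from_euler('z',-12.7,degrees=True)
M=lambda p:R.apply(p)+np.array([500.5,-294.6,12])
for n,p in [('lip in',(-75,28,26)),('lip in-',(-75,-28,26)),('wall top',(-84,28,26)),('wall top-',(-84,-28,26)),('wall bot',(-84,28,6))]: print(n,proj(c,M(p)).round(0))
cv2.imwrite('pics/b1c.png',cv2.resize(im[0:250,130:390],None,fx=2.4,fy=2.4,interpolation=cv2.INTER_CUBIC))
E
```

```text
t 14.7 at [ 500.1 -296.1   61.2] [-1.800e+02  1.000e-01  1.672e+02] dp [0.005 0.005 0.194] ang [-0.0002  0.0005 -0.0003]
lip in [[307.  99.]]
lip in- [[208.  99.]]
wall top [[307.  82.]]
wall top- [[208.  82.]]
wall bot [[302.  85.]]
```

View pics/b1c.png

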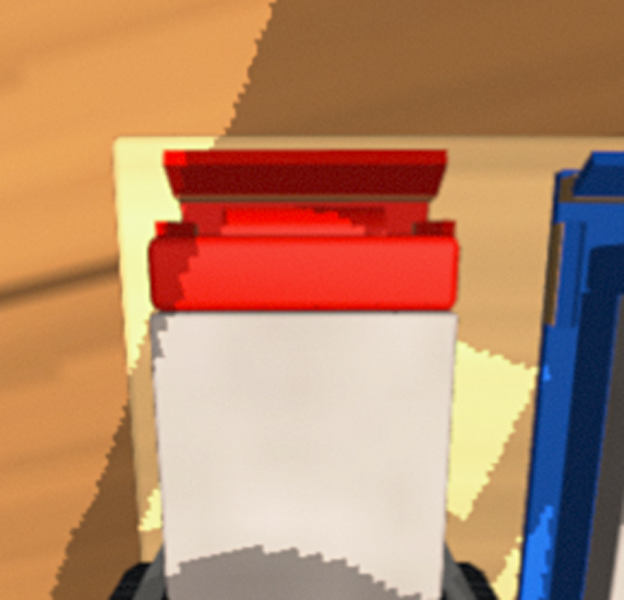

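The lateral alignment is good: wall centre at crop col 305, stone centre at 304. I check the longitudinal clearance from the lug edge (crop row 208) and the wall (crop row 200).

```bash
python3 - <<'E'
from h import *
np.set_printoptions(precision=1,suppress=True)
c=camera_params('wrist');s=sense();R0=Ro.from_euler('xyz',s['tcp_rot'],degrees=True)
for n,row,zs in [('lug',86.7,(51,61,71,81)),('block',98.7,(85,90,95)),('wallflare base',83.3,(30,34,38))]:
    for z in zs: print(n,z,R0.inv().apply(atz(c,(256.7,row),z)-s['tool_pos']))
print(s['tool_pos'])
E
```

```text
lug 51 [80.5  1.  10.4]
lug 61 [79.7  1.   0.4]
lug 71 [78.8  0.9 -9.6]
lug 81 [ 78.    0.9 -19.6]
block 85 [ 73.    0.9 -23.6]
block 90 [ 72.8   0.9 -28.6]
block 95 [ 72.6   0.9 -33.6]
wallflare base 30 [84.2  1.  31.4]
wallflare base 34 [83.8  1.  27.4]
wallflare base 38 [83.4  1.  23.4]
[ 500.3 -296.2   61.6]
```

{"api": "step_arm", "payload": {
  "targets": [
    {"dp":[0.0065,0,0.02],"angular":[0,0,0],"fingers":1},
    {"dp":[0.0065,0,0.05],"angular":[0,0,0],"fingers":1},
    {"dp":[0.0065,0,0.08],"angular":[0,0,0],"fingers":1},
    {"dp":[0.0065,0,0.105],"angular":[0,0,0],"fingers":1},
    {"dp":[0.0065,0,0.13],"angular":[0,0,0],"fingers":1},
    {"dp":[0.0065,0,0.15],"angular":[0,0,0],"fingers":1},
    {"dp":[0.0065,0,0.165],"angular":[0,0,0],"fingers":1},
    {"dp":[0.0065,0,0.17],"angular":[0,0,0],"fingers":1}
  ]
}}

```text
time: 15.75
tool_pos: [498.0, -295.2, 25.9]
tcp_rot: [180.0, -0.0, 167.2]
ft_force: [0.5, -1.3, -3.3]
finger_gap: 48.8
grip_force: 110.8
```

```bash
python3 -c "
from h import *
go([499.4,-295,22.5],167.3);s=sense();print(s['ft_force'],s['wrist_torque'])"
```

```text
t 15.75 at [ 498.  -295.2   25.9] [180.   -0.  167.2] dp [-0.007  0.002  0.017] ang [ 0.     -0.0001 -0.0003]
[ 0.4553456  -1.32786627 -3.25449175] [ 0.03427203 -0.05757225  0.04870565]
```

{"api": "step_arm", "payload": {
  "targets": [
    {"dp":[0,0,0.004],"angular":[0,0,0],"fingers":1},
    {"dp":[0,0,0.008],"angular":[0,0,0],"fingers":1},
    {"dp":[0,0,0.012],"angular":[0,0,0],"fingers":1},
    {"dp":[0,0,0.015],"angular":[0,0,0],"fingers":1},
    {"dp":[0,0,0.018],"angular":[0,0,0],"fingers":1},
    {"dp":[0,0,0.018],"angular":[0,0,0],"fingers":1},
    {"dp":[0,0,0.018],"angular":[0,0,0],"fingers":1},
    {"dp":[0,0,0.018],"angular":[0,0,0],"fingers":1}
  ]
}}

```text
time: 16.75
tool_pos: [498.1, -295.3, 22.6]
tcp_rot: [-180.0, 0.0, 167.2]
ft_force: [-0.5, -1.1, -4.2]
finger_gap: 48.4
grip_force: 110.8
```

Still no contact, so I lower it further, gently.

{"api": "step_arm", "payload": {
  "targets": [
    {"dp":[0,0,0.002],"angular":[0,0,0],"fingers":1},
    {"dp":[0,0,0.004],"angular":[0,0,0],"fingers":1},
    {"dp":[0,0,0.006],"angular":[0,0,0],"fingers":1},
    {"dp":[0,0,0.006],"angular":[0,0,0],"fingers":1},
    {"dp":[0,0,0.006],"angular":[0,0,0],"fingers":1},
    {"dp":[0,0,0.006],"angular":[0,0,0],"fingers":1},
    {"dp":[0,0,0.006],"angular":[0,0,0],"fingers":1},
    {"dp":[0,0,0.006],"angular":[0,0,0],"fingers":1}
  ]
}}

```text
time: 17.75
tool_pos: [498.3, -295.4, 22.0]
tcp_rot: [-180.0, 0.0, 167.2]
ft_force: [-5.0, 2.9, 5.5]
finger_gap: 48.6
grip_force: 111.9
```

Contact at TCP z = 22, the expected floor height, with the stone's weight carried. I release slowly and then back straight up.

{"api": "step_arm", "payload": {
  "targets": [
    {"dp":[0,0,0],"angular":[0,0,0],"fingers":0.35},
    {"dp":[0,0,0],"angular":[0,0,0],"fingers":0.3},
    {"dp":[0,0,0],"angular":[0,0,0],"fingers":0.2},
    {"dp":[0,0,0],"angular":[0,0,0],"fingers":0.1},
    {"dp":[0,0,-0.05],"angular":[0,0,0],"fingers":0.1},
    {"dp":[0,0,-0.2],"angular":[0,0,0],"fingers":0.1},
    {"dp":[0,0,-0.45],"angular":[0,0,0],"fingers":0.1},
    {"dp":[0,0,-0.7],"angular":[0,0,0],"fingers":0.1}
  ]
}}

```text
time: 18.75
tool_pos: [497.9, -295.1, 163.3]
tcp_rot: [-180.0, 0.0, 167.2]
ft_force: [0.0, -1.2, -0.6]
finger_gap: 76.9
grip_force: 0.0
```

{"api": "step_arm", "payload": {
  "targets": [
    {"dp":[0.1,0.2,-0.2],"angular":[0,0,0],"fingers":0},
    {"dp":[0.1,0.4,-0.3],"angular":[0,0,0],"fingers":0},
    {"dp":[0.1,0.6,-0.3],"angular":[0,0,0],"fingers":0},
    {"dp":[0.1,0.6,-0.3],"angular":[0,0,0],"fingers":0},
    {"dp":[0.1,0.6,-0.3],"angular":[0,0,0],"fingers":0},
    {"dp":[0.1,0.6,-0.3],"angular":[0,0,0],"fingers":0},
    {"dp":[0.1,0.6,-0.3],"angular":[0,0,0],"fingers":0},
    {"dp":[0.1,0.6,-0.3],"angular":[0,0,0],"fingers":0}
  ]
}}

```text
time: 19.75
tool_pos: [504.9, -174.3, 221.1]
tcp_rot: [180.0, -0.0, 167.2]
ft_force: [-0.5, 0.1, -0.2]
finger_gap: 85.4
grip_force: 0.0
```

```bash
python3 - <<'E'
from h import *
np.set_printoptions(precision=1,suppress=True)
s=sense();print(s['time'],s['tool_pos'],s['ft_force'])
c=camera_params('wrist');im=snapshot('wrist');cv2.imwrite('pics/e1.png',im)
ps=[]
for l in ['red_stone','blue_stone','cradle_red']:
    for e in pinpoint('wrist',l): print(l,np.array(e['at']),round(e['conf'],2),atz(c,e['at'],18))
R=Ro.from_euler('z',-12.7,degrees=True);M=lambda p:R.apply(p)+np.array([500.5,-294.6,12])
# grey top face: quad vs prediction at z=56
i=im.astype(int);sat=i.max(2)-i.min(2);m=((sat<35)&(i.max(2)>110)).astype(np.uint8)
n,l,st,ce=cv2.connectedComponentsWithStats(m)
for k in range(1,n):
    if st[k,4]>800:
        q=cv2.findNonZero((l==k).astype(np.uint8)).reshape(-1,2)
        h=cv2.convexHull(q).reshape(-1,2)
        print('grey',st[k],[ (tuple(np.round(r[0],1)),tuple(np.round(r[1],1)),round(r[2],1)) for r in [cv2.minAreaRect(np.array([atz(c,p,56)[:2] for p in h],np.float32))]])
for z in (44,64): print('pred top corners',proj(c,[M((x,y,z)) for x in(-75,75) for y in(-25,25)]).round(0).tolist())
E
```

```text
19.75 [ 504.9 -174.3  221.1] [-0.5  0.1 -0.2]
red_stone [167.3 185.6] 0.65 [ 502.6 -290.9   18. ]
blue_stone [239. 187.] 0.96 [ 525.1 -200.9   18. ]
grey [ 128  138   51  105 4099] [((np.float64(500.5), np.float64(-293.9)), (np.float64(48.7), np.float64(125.4)), 77.4)]
grey [ 217  138   45  105 4397] [((np.float64(522.4), np.float64(-197.1)), (np.float64(49.2), np.float64(125.3)), 77.4)]
pred top corners [[124.0, 127.0], [170.0, 127.0], [140.0, 251.0], [180.0, 251.0]]
pred top corners [[115.0, 128.0], [164.0, 128.0], [133.0, 259.0], [176.0, 260.0]]
```

The red stone measures at the same height, size and direction as the seated blue one: centre (500.5,-293.9), 125.4 × 48.7 mm against 125.3 × 49.2, and about 99 mm apart. The arm is clear, so I hand in.

```bash
python3 -c "
from bench import hand_in
print(hand_in())"
```

```text
the job is handed in; nothing more can be done
None
```

The red stone was pulled off its holder, lowered into the red-lined cradle and released once it touched the floor, where it measures level with the seated blue stone; the job was handed in at about 20 s of robot time, with no verdict returned.

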